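# Fit a filter cartridge to a quick coupler

## Task

Fit the filter cartridge to the quick coupler on the bench: pull the coupler's sleeve back until it stays back by itself, push the cartridge's nipple fully home in the mouth, and only then nudge the sleeve forward so that it springs fully home and locks the cartridge in. The cartridge lies under its storage cover with only the nipple showing, so draw it out by the nipple, lay it down and take it again by its body. Do not knock or shift the glassware, bottle and timer standing near the work.

Things in the scene. Friction and masses are not known exactly. Their poses are not given: they have to be found in the camera images.
- cartridge: Loose filter cartridge, 130 mm long, 0.25 kg: square aluminium body 36 x 36 x 80 mm with grey end cap, and a round steel nipple, 20 mm thick, 50 mm long, from the middle of its front face. Origin: on the underside below the front face; +x along the nipple (body x -0.080 to 0, nipple 0 to 0.050), z up, axis 18 mm above the underside. Starts flat on the bench, body under the cover
- cartridge_shoulder (a point): Middle of the cartridge's shoulder (front face of the square body), on its axis; axes as the cartridge. Along the nipple from here: ring groove, 8 mm thick inside, at 17.5 to 30.5 mm, taper from 20 to 15 mm thick at 44 to 50 mm (the tip)
- cover: Fixed storage cover: sheet steel tunnel 90 mm long, 48 mm wide (42 inside), 45 mm high (42 inside), back closed, the bench as floor, feet out to 40 mm each side. Origin: on the bench in the middle of its open end; +x points out of the opening. The cartridge lies in it nipple outwards, shoulder 0 to 6 mm inside; drawn straight out along +x by 85 mm or more its body is clear
- coupler: Quick coupler fixed to the bench: a brass tube, 32 mm outside, stands out level from an aluminium block (62 mm wide, 115 mm high, its front 74 mm behind the mouth) on a base plate 90 mm wide that starts 40 mm behind the mouth. Origin: on the bench below the mouth; +x is the insertion direction (the mouth faces -x, towards the robot)
- coupler_mouth (a point): Middle of the mouth, on the coupler's level axis, 85 mm above the bench; axes as the coupler. The bore, 22 mm wide, takes the whole nipple: seated, the shoulder meets the mouth's face. With the sleeve forward, locking pins 24 mm inside bar the bore; with a nipple only partly in they keep the sleeve from going home
- sleeve_grip (a point): Middle of the sleeve's straight band, on the axis; moves with it. The sleeve is a steel tube round the coupler: band 44 mm thick and 36 mm long (18 mm either side of this point), then at its back a collar 54 mm thick and 8 mm long. With the sleeve home this point lies 22 mm behind the mouth; free space all round and 35 mm or more below
- sleeve (a joint): How far the sleeve is pulled back along the coupler's +x (m): 0 = home, 0.018 = fully back. A spring of 9 N at home, falling to nothing at 0.012, drives it home from anywhere below that; beyond 0.012 a catch draws it to 0.018 and holds it there with about 6 N, so that it stays back until pushed forward by 7 mm or more
- beaker: Plastic beaker, 51 mm in diameter and 55 mm high, bystander close beside the coupler or the cover (a like one at the back is not meant); origin under its middle
- dark_bottle: Small dark bottle with white cap, 35 mm in diameter and 71 mm high, bystander close beside the coupler or the cover (a like one at the back is not meant); origin under its middle
- measuring_cylinder: Measuring cylinder on a hexagonal foot of 50 x 58 mm, 169 mm high, bystander close beside the coupler or the cover (a like one at the back is not meant); origin under its middle
- timer: Flat white timer, 60 x 66 x 19 mm, bystander lying in front of the coupler below the path of the cartridge; origin under its middle
Things that resemble listed ones, but are neither listed nor needed, are in the scene too. Several things have the shape of the cartridge; the one meant has the colours described above.

How it is judged:
By the outcome, as a careful person would: the job done as asked, in the order asked, and still so for the second after the job is handed in, with the robot touching nothing.
It also fails if it takes over 66 s, if anything falls off the work surface, if the arm or the gripper's body presses on something with over 40 N, if the wrist force passes 120 N, or if a joint passes its speed limit or range.

## Robot

A 6-joint arm with a two-finger parallel gripper is mounted at the origin on a cart in front of the work surface, level with it; the furniture and walls round the work are solid. World frame = base frame: x ahead of the robot, y to its left, z up, the work surface at z = 0. Lengths are in m, angles in rad, forces in N, time in s.
With the tool pointing down it reaches from about 0.325 to 0.775 m from the base axis. Payload 9.3 kg.
Tool frame: the origin (TCP) lies between the finger pads; the fingertips stand ahead of it and the grasp point (between the pads) lies 5 mm behind it (arm.tip_reach is the z of the fingertips in the tool frame, in m); z points along the fingers, y is the line along which they close (so a half turn about z gives the same grasp; the last joint's range is limited). The gripper opens to 85 mm and grips with 20 to 120 N. Pads are 22 mm wide; open, the fingers measure 114 mm over their backs; the gripper's body (76 mm by 85 mm) begins 54 mm behind the grasp point. The pads swing forward as they close: fully open they stand 13 mm farther back than shut.
Start: joints at [0.987, 0.259, 0.021, 1.334, 0, 1.418], TCP at [0.23, 0.5, 0.245] pointing down, gripper open.
Joint ranges: [-3.04, 3.04], [-0.91, 1.82], [-1.04, 1.36], [-1.92, 1.95], [-1.52, 1.45], [-3.14, 3.14]. Speed limits (rad/s): [2.22, 2.22, 2.79, 3.14, 3.14, 3.14].

## Interface

Orientations are given as a unit quaternion [x, y, z, w].
In Python, from workcell import arm gives the robot as it stands. The module is installed in compiled form; this text tells all that it offers.
- The arm moves only by the tool arm_command, never from a script. Its argument "targets" is text: rows parted by semicolons, each of 4 numbers parted by spaces: the shift along the tool's x, y, z in units of 30 mm (1.0 is 30 mm), then the turn about the tool's z in units of 6 degrees (1.0 is 6 degrees). A call has 1 to 12 rows; each row is the pose to reach, as a shift and turn from the pose commanded when the call began, along the tool's axes at that moment; what a row does not reach only later rows make up. A row lasts 1/12 s, in which the tool goes at most 41.7 mm and 7.16 degrees, less where a joint would pass 70% of its speed; a pose out of reach is approached as far as the arm can. A call with a gripper value outside its range is refused whole. "fingers" is the opening in per cent of the stroke, from 0 (shut) to 100 (fully open), set as the call begins (left out, the last holds). The fingers move at their own pace and stop on an object; "newtons" is the grip in N (left out, the last holds). Time passes only in rows, so rows that repeat a pose let the fingers close. It gives the time, the measured TCP pose, the force, the opening and the grip force at its end, in the units of the state.
- arm.state(): the state, without advancing time (a new reading comes with each control period).
- arm.grab_frame(name): name is "scene" or "top"; returns the picture (400x640x3 uint8, blue, green, red); there is no depth.
- arm.camera_info(name): a dict with "fx", "fy", "cx", "cy" (pixels), "origin" and "rotation" of the camera in the world. Camera axes: x right, y down, z forward; pixel columns grow to the right and rows downward; lengths in m; the calibration is good to about 2 mm. A picture is of the moment at which its call begins. camera_info takes no time and is no camera call.
- arm.finish_job(): hands the job in; it is judged then, once.
The state is a dict: "time": time; "joints": joint angles; "joint_velocities": joint speeds; "tau": joint torques, N m; "tool_pos": TCP position; "tool_rot": TCP orientation; "wrist_force": force on the tool from outside, world axes, zero at the start; "ft_torque": the same for the moment, N m; "gripper_width": finger opening in m; "grip_force": force on a finger pad.
Only numpy, scipy, OpenCV 4.12 (cv2) and the standard library are available. Lean on these libraries where they do the work, as an engineer would, in place of code of your own. Each camera call takes 0.05 s, during which the arm holds its last target. There are 200 camera calls.

## Working session

There is one attempt and no reset: what is moved stays moved. The work goes in short steps, Python scripts to look and compute and a tool call to move; the robot and the scene stay as the last step left them, time stands still between calls to the robot, and variables do not carry over. Pictures are saved under pics/ and viewed, at most 10 in all, crops included, and the job is handed in when it is done.

Besides the shell and the picture viewer there is one more tool, called after "Request:" in YAML: its name, and indented under it one key for each argument. arm_command: Moves the arm, as the interface text tells. Its arguments: {"type":"object","properties":{"targets":{"type":"string"},"fingers":{"type":"number"},"newtons":{"type":"number"}},"required":["targets"]}

```bash
mkdir -p pics; python3 - <<'E'
from workcell import arm
import cv2,numpy as np
print(arm.state(),arm.tip_reach)
for n in("scene","top"):
    cv2.imwrite(f"pics/{n}0.png",arm.grab_frame(n)); print(n,arm.camera_info(n))
E
```

```text
{'time': 0.0, 'joints': array([ 9.87415818e-01,  2.59205106e-01,  2.07712231e-02,  1.33371600e+00,
       -2.68980181e-06,  1.41821443e+00]), 'joint_velocities': array([-7.99230727e-04, -1.50100697e-03,  4.05998038e-04, -1.38766227e-03,
        4.98340540e-05, -6.40708842e-04]), 'tau': array([-4.21400073e-04, -5.55646777e+01,  3.44525886e+01,  1.37122208e-02,
       -2.08632296e-04, -9.11856915e-06]), 'tool_pos': array([0.22952778, 0.49952819, 0.24466287]), 'tool_rot': array([ 2.13737475e-01,  9.76890902e-01, -6.31954911e-04, -2.42204066e-04]), 'wrist_force': array([-0.81598776, -1.02842955,  1.05831765]), 'ft_torque': array([-0.03981477, -0.04525276, -0.02212633]), 'grip_force': 0.0, 'gripper_width': 0.08495042321442801} 0.014
scene {'fx': 456.3683995356285, 'fy': 456.3683995356285, 'cx': 324.5015664166058, 'cy': 206.37753692643835, 'origin': array([ 0.27780302, -0.54978148,  0.80433778]), 'rotation': array([ 0.90358145, -0.27624473,  0.0922911 , -0.31418429])}
top {'fx': 460.4511578315487, 'fy': 460.4511578315487, 'cx': 316.578516148215, 'cy': 202.3187705145991, 'origin': array([ 0.4454308 , -0.07579664,  1.29780305]), 'rotation': array([-0.70170547,  0.70985539, -0.04497109,  0.04113841])}
```

View pics/scene0.png

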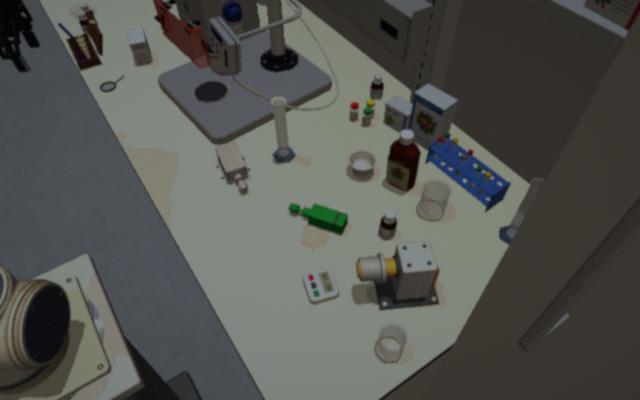

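View pics/top0.png

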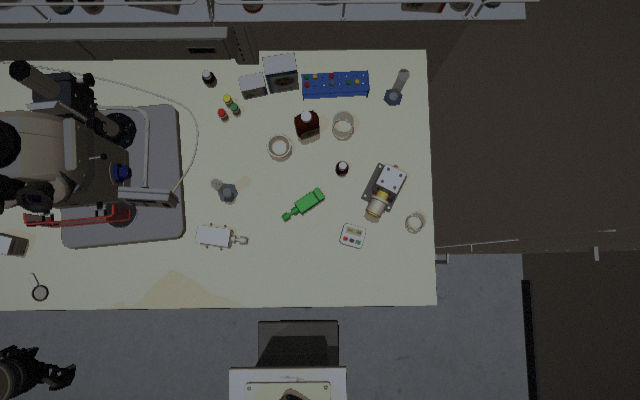

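The top view shows the cover at (213,235) with the nipple at (240,239), the coupler at (380,195), the timer at (352,235), the bottle at (342,168), the beaker at (415,223) and the cylinder at (228,192).
Things that could be taken for the cartridge (top view): the grey nipple under the cover at (240,239), and the all-green one at (305,203). By colour I choose the one under the cover, and check it in a close crop.

```bash
cat >h.py <<'E'
from workcell import arm
import cv2,numpy as np
from scipy.spatial.transform import Rotation as R
I={n:arm.camera_info(n) for n in("scene","top")}
def ray(n,u,v):
    c=I[n]; d=R.from_quat(c["rotation"]).apply([(u-c["cx"])/c["fx"],(v-c["cy"])/c["fy"],1]); return np.array(c["origin"]),d
def onz(n,u,v,z):
    o,d=ray(n,u,v); return o+d*(z-o[2])/d[2]
def proj(n,p):
    c=I[n]; q=R.from_quat(c["rotation"]).inv().apply(np.array(p)-c["origin"]); return np.array([q[0]/q[2]*c["fx"]+c["cx"],q[1]/q[2]*c["fy"]+c["cy"]])
def two(us,ut):
    (a,d),(b,e)=ray("scene",*us),ray("top",*ut); s=np.linalg.lstsq(np.c_[d,-e],b-a,rcond=None)[0]
    p,q=a+d*s[0],b+e*s[1]; return (p+q)/2,np.linalg.norm(p-q)
def crop(im,x,y,w,h,k):
    c=cv2.resize(im[y:y+h,x:x+w],None,fx=k,fy=k,interpolation=cv2.INTER_CUBIC)
    c=cv2.convertScaleAbs(c,alpha=1.4)
    for i in range(0,w,10): cv2.putText(c,str(x+i),(i*k,8),0,.3,(0,0,255),1); cv2.line(c,(i*k,10),(i*k,14),(0,0,255),1)
    for j in range(10,h,10): cv2.putText(c,str(y+j),(0,j*k+4),0,.3,(0,0,255),1)
    return c
E
python3 - <<'E'
from h import *
s=cv2.imread("pics/scene0.png");t=cv2.imread("pics/top0.png")
a=np.hstack([crop(t,190,215,65,50,6),crop(t,350,155,65,70,6)[:300]])
b=np.hstack([crop(s,205,135,65,65,6)[:300],crop(s,345,235,65,50,6)])
cv2.imwrite("pics/c1.png",np.vstack([a,b]))
E
```

```text
(no output)
```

View pics/c1.png

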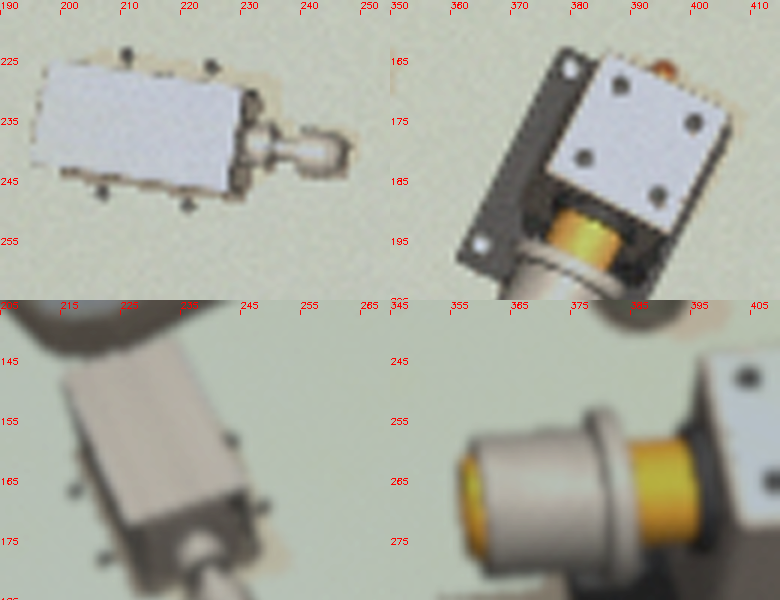

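The crop shows the steel nipple from (230,238) to about (248,240) in the top view, so it is the meant cartridge. The coupler sleeve points down-left, with the block top at about (390,179).

```bash
python3 - <<'E'
from h import *
t=cv2.imread("pics/top0.png");s=cv2.imread("pics/scene0.png")
print("roof px",t[235,213],"bench",t[255,200],"block",t[178,388],"nip",t[239,242])
b=t.astype(int)
m=((b[...,0]>=b[...,2]-2)&(b.sum(2)>400)).astype(np.uint8)
def rect(x,y,w,h,z,nm):
    mm=np.zeros_like(m);mm[y:y+h,x:x+w]=m[y:y+h,x:x+w]
    mm=cv2.morphologyEx(mm,cv2.MORPH_CLOSE,np.ones((5,5)))
    c=max(cv2.findContours(mm,0,2)[0],key=cv2.contourArea)
    W=np.array([onz("top",*p,z)[:2] for p in c[:,0].astype(float)],np.float32)*1000
    r=cv2.minAreaRect(W);print(nm,r,cv2.contourArea(c));print(cv2.boxPoints(r).round(1).tolist())
rect(190,215,45,40,.045,"roof"); rect(365,150,50,50,.115,"block")
# nipple darker/saturated pixels
# manual check points
for p in [(230,229.7),(228,247.2),(197.8,225.3),(195.5,242.5)]: print("roof",onz("top",*p,.045))
for p in [(248,240),(232.5,238.7)]: print("nip",onz("top",*p,.018))
print("roof scene",[onz("scene",*p,.045).round(4) for p in [(245,166),(226,172)]])
for p,z,n in [((342,168),.071,"bottle"),((415,223),.055,"beaker"),((352,235),.019,"timer"),((228,192),.01,"cyl foot")]: print(n,onz("top",*p,z))
E
```

```text
roof px [149 142 140] bench [131 140 136] block [148 141 137] nip [134 141 138]
roof ((505.7733154296875, 200.48109436035156), (112.07097625732422, 60.76126480102539), 79.58240509033203) 527.0
[[465.79998779296875, 150.89999389648438], [525.5, 139.89999389648438], [545.7999877929688, 250.10000610351562], [486.0, 261.1000061035156]]
block ((655.2166748046875, -271.7129211425781), (69.80857849121094, 57.0716552734375), 62.329307556152344) 444.0
[[613.7000122070312, -289.3999938964844], [664.2999877929688, -315.8999938964844], [696.7000122070312, -254.10000610351562], [646.2000122070312, -227.5]]
roof [0.52645857 0.15276729 0.045     ]
roof [0.47914088 0.15765368 0.045     ]
roof [0.53944676 0.24043987 0.045     ]
roof [0.49284957 0.24575304 0.045     ]
nip [0.49908251 0.10755646 0.018     ]
nip [0.50317609 0.15049763 0.018     ]
roof scene [array([0.5221, 0.1489, 0.045 ]), array([0.478 , 0.1566, 0.045 ])]
bottle [ 0.68853277 -0.15334162  0.071     ]
beaker [ 0.53818235 -0.34920991  0.055     ]
timer [ 0.50952398 -0.18087777  0.019     ]
cyl foot [0.63525275 0.16596477 0.01      ]
```

```bash
python3 - <<'E'
from h import *
t=cv2.imread("pics/top0.png");s=cv2.imread("pics/scene0.png")
P=[onz("top",*p,.115)[:2] for p in [(376,183.7),(396.3,193.8),(406.7,174.2),(386.2,164.2)]]
print(np.round(P,4), [np.linalg.norm(P[i]-P[i-1]) for i in range(4)])
ax=(P[2]+P[3]-P[0]-P[1]);ax/=np.linalg.norm(ax);w=P[0]-P[1];w/=np.linalg.norm(w);w2=np.array([w[1],-w[0]]);
print("yaws",np.degrees(np.arctan2(*ax[::-1])),np.degrees(np.arctan2(*w2[::-1])))
a=ax+w2;a/=np.linalg.norm(a);f=(P[0]+P[1])/2;m=f-.074*a
print("mouth",m,np.degrees(np.arctan2(a[1],a[0])))
k=6
n=np.array([-a[1],a[0]])
out=[]
for nm,im,(x,y) in [("top",t,(345,170)),("scene",s,(345,235))]:
    c=crop(im,x,y,65,55,k)
    for d,col in [(0,(255,0,0)),(.022,(0,0,255)),(.074,(0,160,0))]:
        for r in (-.016,0,.016):
            q=m+d*a+r*n;u=proj(nm,[*q,.085]);cv2.circle(c,tuple(int(v) for v in (u+.5-[x,y])*k),3,col,-1)
    out.append(c)
cv2.imwrite("pics/c2.png",np.hstack(out))
E
```

```text
[[ 0.6373 -0.2383]
 [ 0.6102 -0.2903]
 [ 0.6615 -0.3192]
 [ 0.6887 -0.2664]] [np.float64(0.05854727932403487), np.float64(0.05864776890128143), np.float64(0.05889373998083272), np.float64(0.05931048087911854)]
yaws -29.02979573876839 -27.5482630199806
mouth [ 0.55858698 -0.22922324] -28.289029379374494
```

View pics/c2.png

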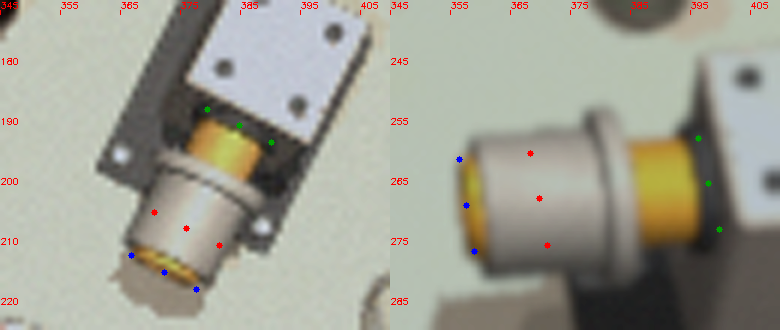

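The overlay shows the predicted axis matching the sleeve's midline in both views. The mouth is at top (345+167/6, 170+266/6), about 1 mm deeper than predicted, so I use mouth (0.5592,-0.2296) and yaw -28.3°.

```bash
cat >>h.py <<'E'
a=np.radians(-28.3);A=np.array([np.cos(a),np.sin(a)]);N=np.array([-A[1],A[0]]);M=np.array([.5592,-.2296])
def plan(x,y,z,yawy=None):
    s=arm.state();r=R.from_quat(s["tool_rot"]);Y=r.apply([0,1,0]);cur=np.degrees(np.arctan2(Y[1],Y[0]))
    d=r.inv().apply(np.array([x,y,z])-s["tool_pos"])/.03
    turn=0 if yawy is None else -((yawy-cur+90)%180-90)/6
    print("t",round(s["time"],2),"yaw",cur.round(2),"q6",s["joints"][5].round(2),"pos",s["tool_pos"].round(4),"F",s["wrist_force"].round(1),"MOVE",d.round(3),round(turn,3))
E
python3 -c "
from h import *
p=M+.022*A;plan(*p,.20,61.7);plan(*p,.080,61.7)"
```

```text
t 0.1 yaw 65.32 q6 1.42 pos [0.2296 0.4996 0.2447] F [-0.3 -0.  -0.1] MOVE [-20.866 -17.54    1.508] 0.603
t 0.1 yaw 65.32 q6 1.42 pos [0.2296 0.4996 0.2447] F [-0.3 -0.  -0.1] MOVE [-20.867 -17.536   5.508] 0.603
```

Request:
arm_command:
  targets: "-10.4 -8.8 0.7 0.3;-10.4 -8.8 0.7 0.3;-10.4 -8.8 0.7 0.3;-10.4 -8.8 0.7 0.3;-20.87 -17.54 1.5 0.6;-20.87 -17.54 1.5 0.6;-20.87 -17.54 1.5 0.6;-20.87 -17.54 1.5 0.6;-20.87 -17.54 1.5 0.6;-20.87 -17.54 1.5 0.6;-20.87 -17.54 1.5 0.6;-20.87 -17.54 1.5 0.6"
  fingers: 100
  newtons: 50

```text
time: 1.1
tool_pos: [0.4428, 0.0461, 0.218]
tool_rot: [0.244, 0.97, 0.0, 0.0]
wrist_force: [0.7, 0.7, 0.1]
gripper_width: 0.085
grip_force: 0.0
```

Request:
arm_command:
  targets: "0 0 0 0;0 0 0 0;0 0 0 0;0 0 0 0"

```text
time: 1.43
tool_pos: [0.4421, 0.049, 0.2181]
tool_rot: [0.244, 0.97, 0.0, -0.0]
wrist_force: [0.3, -0.1, 0.2]
gripper_width: 0.0858
grip_force: 0.0
```

```bash
python3 -c "
from h import *
p=M+.022*A;plan(*p,.20,61.7);plan(*p,.080,61.7)
t=arm.grab_frame('top');s=arm.grab_frame('scene')
cv2.imwrite('pics/c3.png',np.hstack([crop(t,345,150,65,80,6),crop(s,335,210,65,80,6)]))"
```

```text
t 1.43 yaw 61.78 q6 0.41 pos [0.4421 0.049  0.2181] F [ 0.3 -0.1  0.2] MOVE [-8.565 -6.337  0.599] 0.013
t 1.43 yaw 61.78 q6 0.41 pos [0.4421 0.049  0.2181] F [ 0.3 -0.1  0.2] MOVE [-8.566 -6.337  4.599] 0.013
```

View pics/c3.png

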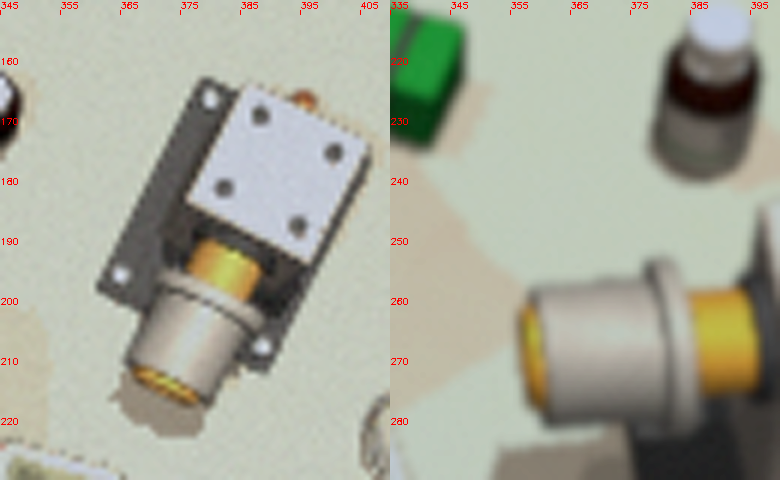

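The crop shows the coupler untouched, with its sleeve home. The arm is still short of its target, so I carry on.

Request:
arm_command:
  targets: "-8.57 -6.34 0.6 0;-8.57 -6.34 0.6 0;-8.57 -6.34 0.6 0;-8.57 -6.34 0.6 0;-8.57 -6.34 0.6 0;-8.57 -6.34 0.6 0;-8.57 -6.34 0.6 0;-8.57 -6.34 0.6 0;-8.57 -6.34 0.6 0;-8.57 -6.34 0.6 0;-8.57 -6.34 0.6 0;-8.57 -6.34 0.6 0"

```text
time: 2.53
tool_pos: [0.5788, -0.2394, 0.2005]
tool_rot: [0.243, 0.97, 0.0, 0.0]
wrist_force: [-0.5, -0.1, 0.7]
gripper_width: 0.0853
grip_force: 0.0
```

```bash
python3 -c "
from h import *
p=M+.022*A;plan(*p,.080,61.7)
t=arm.grab_frame('top');s=arm.grab_frame('scene')
cv2.imwrite('pics/c4.png',np.hstack([crop(t,335,150,80,80,5),crop(s,325,180,80,110,5)[:400]*1]))"
```

```text
t 2.53 yaw 61.83 q6 -0.03 pos [ 0.5788 -0.2394  0.2005] F [-0.5 -0.1  0.7] MOVE [-1.000e-03 -2.200e-02  4.017e+00] 0.021
```

Request:
arm_command:
  targets: "0 0 1 0;0 0 2 0;0 0 2.6 0;0 0 3.1 0;0 0 3.5 0;0 0 3.8 0;0 0 4 0;0 0 4 0;0 0 4 0;0 0 4 0"

```text
time: 3.47
tool_pos: [0.5792, -0.2412, 0.081]
tool_rot: [0.244, 0.97, -0.0, 0.001]
wrist_force: [0.5, -0.2, 0.2]
gripper_width: 0.0854
grip_force: 0.0
```

Request:
arm_command:
  targets: "0 0 0 0;0 0 0 0;0 0 0 0;0 0 0 0;0 0 0 0;0 0 0 0;0 0 0 0;0 0 0 0"
  fingers: 45
  newtons: 50

```text
time: 4.13
tool_pos: [0.5791, -0.2411, 0.0808]
tool_rot: [0.244, 0.97, 0.0, 0.0]
wrist_force: [-0.4, 0.7, 6.1]
gripper_width: 0.0429
grip_force: 50.4
```

```bash
python3 -c "
from h import *
p=M+.022*A;plan(*p,.080,61.7);s=arm.state();print(s['gripper_width'],s['grip_force'])"
```

```text
t 4.13 yaw 61.73 q6 -0.03 pos [ 0.5791 -0.2411  0.0808] F [-0.4  0.7  6.1] MOVE [0.032 0.023 0.028] 0.004
0.04294715178109845 50.376093685626984
```

Request:
arm_command:
  targets: "-0.1 0 0 0;-0.2 0 0 0;-0.3 0 0 0;-0.4 0 0 0;-0.5 0 0 0;-0.58 0 0 0;-0.62 0 0 0;-0.62 0 0 0;-0.62 0 0 0"
  fingers: 40

```text
time: 4.88
tool_pos: [0.5951, -0.2496, 0.0808]
tool_rot: [0.244, 0.97, 0.0, -0.0]
wrist_force: [-2.6, 4.3, 9.0]
gripper_width: 0.0431
grip_force: 50.7
```

```bash
python3 -c "
from h import *
p=M+.04*A;plan(*p,.080,61.7)"
```

```text
t 4.88 yaw 61.73 q6 -0.03 pos [ 0.5951 -0.2496  0.0808] F [-2.6  4.3  9. ] MOVE [0.035 0.019 0.027] 0.005
```

Request:
arm_command:
  targets: "0 0 0 0;0 0 0 0;0 0 0 0;0 0 0 0;0 0 0 0;0 0 -1 0;0 0 -2 0;0 0 -3 0;0 0 -4 0;0 0 -4 0;0 0 -4 0"
  fingers: 100

```text
time: 5.8
tool_pos: [0.5959, -0.2504, 0.2019]
tool_rot: [0.244, 0.97, -0.001, 0.002]
wrist_force: [-0.4, -0.6, -0.4]
gripper_width: 0.0854
grip_force: 0.0
```

```bash
python3 -c "
from h import *
plan(.5013,.1325,.2,-6.5)
s=arm.state();print(s['gripper_width'])"
```

```text
t 5.8 yaw 61.72 q6 -0.03 pos [ 0.5959 -0.2504  0.2019] F [-0.4 -0.6 -0.4] MOVE [8.824 9.746 0.031] 11.37
0.08540356669670923
```

Request:
arm_command:
  targets: "8.82 9.75 0 11.37;8.82 9.75 0 11.37;8.82 9.75 0 11.37;8.82 9.75 0 11.37;8.82 9.75 0 11.37;8.82 9.75 0 11.37;8.82 9.75 0 11.37;8.82 9.75 0 11.37;8.82 9.75 0 11.37;8.82 9.75 0 11.37;8.82 9.75 0 11.37;8.82 9.75 0 11.37"

```text
time: 6.8
tool_pos: [0.4997, 0.1346, 0.199]
tool_rot: [0.745, 0.667, -0.001, -0.0]
wrist_force: [-0.8, -0.1, -0.1]
gripper_width: 0.0855
grip_force: 0.0
```

Request:
arm_command:
  targets: "0 0 0 0;0 0 0 0"
  fingers: 60

```text
time: 6.97
tool_pos: [0.5009, 0.1321, 0.1994]
tool_rot: [0.746, 0.666, -0.0, -0.0]
wrist_force: [-0.3, -0.2, -0.7]
gripper_width: 0.0637
grip_force: 0.0
```

```bash
python3 -c "
from h import *
plan(.5013,.1325,.018,-6.5)
t=arm.grab_frame('top');s=arm.grab_frame('scene')
cv2.imwrite('pics/c4.png',np.hstack([crop(t,345,150,65,80,6),crop(s,335,210,65,80,6)]))"
```

```text
t 6.97 yaw -6.48 q6 1.78 pos [0.5009 0.1321 0.1994] F [-0.3 -0.2 -0.7] MOVE [0.016 0.017 6.048] 0.004
```

View pics/c4.png

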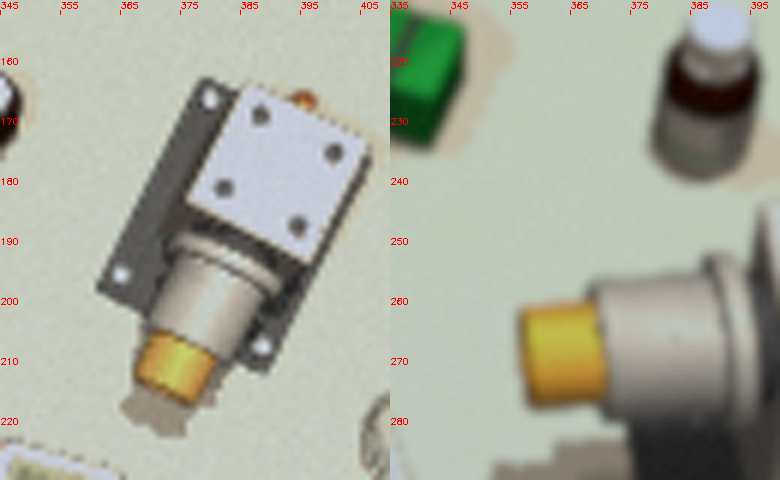

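The picture shows the sleeve standing back, with a brass band of about 22 mm visible ahead of it: mouth at scene crop (528,358), sleeve front at (600,350). Now for the nipple.

Request:
arm_command:
  targets: "0 0 1.3 0;0 0 2.6 0;0 0 3.9 0;0 0 4.7 0;0 0 5.3 0;0 0 5.7 0;0 0 5.9 0;0 0 6.03 0;0 0 6.03 0;0 0 6.03 0;0 0 6.03 0"

```text
time: 7.98
tool_pos: [0.5014, 0.1329, 0.02]
tool_rot: [0.746, 0.666, 0.001, 0.0]
wrist_force: [0.4, 0.1, 0.4]
gripper_width: 0.0515
grip_force: 0.0
```

Request:
arm_command:
  targets: "0 0 0 0;0 0 0 0;0 0 0 0;0 0 0 0;0 0 0 0;0 0 0 0;0 0 0 0;0 0 0 0"
  fingers: 12
  newtons: 30

```text
time: 8.65
tool_pos: [0.5011, 0.1329, 0.0194]
tool_rot: [0.746, 0.666, 0.0, 0.0]
wrist_force: [0.5, -0.9, 5.4]
gripper_width: 0.0187
grip_force: 29.2
```

```bash
python3 -c "
from h import *
plan(.4865,.0336,.018,-6.5);s=arm.state();print(s['gripper_width'],s['grip_force'],s['ft_torque'])"
```

```text
t 8.65 yaw -6.51 q6 1.78 pos [0.5011 0.1329 0.0194] F [ 0.5 -0.9  5.4] MOVE [-3.343 -0.108  0.048] -0.001
0.018680994365223826 29.215534776449203 [-0.28402718 -0.00656455  0.01223324]
```

Request:
arm_command:
  targets: "-0.3 -0.01 0 0;-0.6 -0.02 0 0;-0.9 -0.03 0 0;-1.2 -0.04 0 0;-1.5 -0.05 0 0;-1.8 -0.06 0 0;-2.1 -0.07 0 0;-2.4 -0.08 0 0;-2.7 -0.09 0 0;-3 -0.1 0 0;-3.3 -0.1 0 0;-3.3 -0.1 0 0"

```text
time: 9.65
tool_pos: [0.4863, 0.033, 0.0192]
tool_rot: [0.747, 0.665, -0.001, 0.0]
wrist_force: [-2.8, -4.1, 7.6]
gripper_width: 0.0184
grip_force: 29.5
```

Request:
arm_command:
  targets: "0 0 0 0;0 0 0 0;0 0 0 0;0 0 0 0;0 0 0 0;0 0 -1 0;0 0 -2.2 0;0 0 -3.5 0;0 0 -4 0;0 0 -4 0;0 0 -4 0"
  fingers: 60

```text
time: 10.57
tool_pos: [0.4869, 0.035, 0.1397]
tool_rot: [0.746, 0.666, 0.001, 0.001]
wrist_force: [-0.4, -0.1, -0.9]
gripper_width: 0.0513
grip_force: 0.0
```

```bash
python3 -c "
from h import *
plan(.4865,.0336,.018,-6.5)
print([proj('top',[.4865,.0336,.018]),proj('scene',[.4865,.0336,.018])])
"
```

```text
t 10.57 yaw -6.49 q6 1.58 pos [0.4869 0.035  0.1397] F [-0.4 -0.1 -0.9] MOVE [-0.049 -0.017  4.058] 0.002
[array([274.71021117, 244.24469277]), array([257.01501989, 213.43353416])]
```

Request:
arm_command:
  targets: "0 -4 -1 0;0 -4 -1 0;0 -4 -1 0;0 -4 -1 0;0 -4 -1 0;0 -4 -1 0"
  fingers: 100

```text
time: 11.07
tool_pos: [0.3675, 0.0486, 0.1686]
tool_rot: [0.746, 0.666, -0.0, -0.0]
wrist_force: [0.2, -0.2, 0.1]
gripper_width: 0.0853
grip_force: 0.0
```

```bash
python3 -c "
from h import *
plan(.4865,.0336,.018,-6.5)
t=arm.grab_frame('top');s=arm.grab_frame('scene')
cv2.imwrite('pics/t5.png',t);cv2.imwrite('pics/s5.png',s)
cv2.imwrite('pics/c5.png',np.vstack([crop(t,190,205,130,60,6)[:,:780],crop(s,190,160,130,65,6)[:240]]))
"
```

```text
t 11.07 yaw -6.5 q6 1.59 pos [0.3675 0.0486 0.1686] F [ 0.2 -0.2  0.1] MOVE [-0.047  3.999  5.018] 0.001
```

View pics/c5.png

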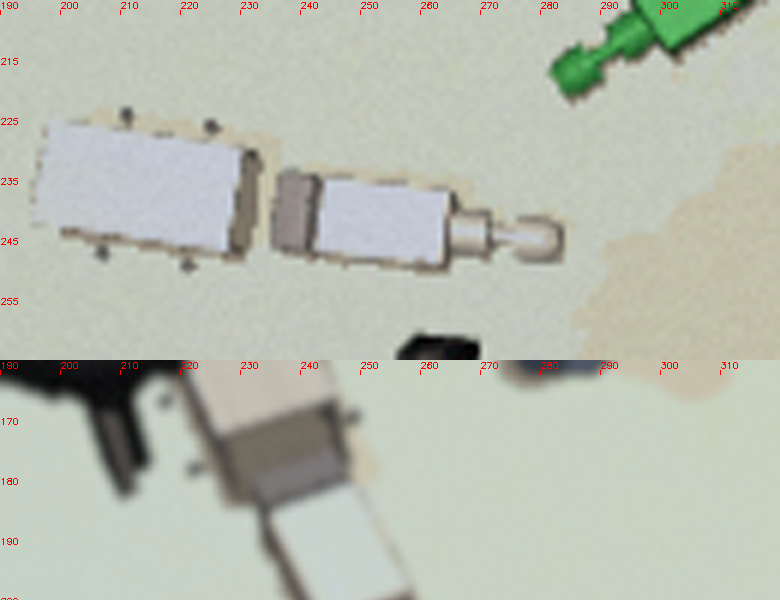

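The top view shows the aluminium cartridge clear of the cover: body corners at (265.3,236.7), (264.3,249.5), (235.5,246.7) and (237,233.3), grey cap at the back, nipple tip at (284,245).

```bash
python3 -c "
from h import *
P=[onz('top',*p,.036)[:2] for p in [(265.3,236.7),(264.3,249.5),(235.5,246.7),(237,233.3)]]
f=(P[0]+P[1])/2;b=(P[2]+P[3])/2;tip=onz('top',284,245,.018)[:2]
print(f,b,tip,np.linalg.norm(f-b),np.linalg.norm(tip-f))
for v in (f-b,tip-b): print(np.degrees(np.arctan2(v[1],v[0])))
d=(tip-b)/np.linalg.norm(tip-b)
g=tip-d*.090; print(g); y=np.degrees(np.arctan2(d[1],d[0]))+90
plan(*g,.12,y);plan(*g,.017,y)
"
```

```text
[0.48938141 0.05909653] [0.49873365 0.13704212] [0.48411646 0.00790083] 0.07850464471028383 0.05146570655461476
-96.84188250380583
-96.4576898542753
[0.49423871 0.0973298 ]
t 11.17 yaw -6.51 q6 1.59 pos [0.368  0.0484 0.1684] F [ 0.8 -0.2 -0.1] MOVE [2.096 3.997 1.609] -0.009
t 11.17 yaw -6.51 q6 1.59 pos [0.368  0.0484 0.1684] F [ 0.8 -0.2 -0.1] MOVE [2.096 4.001 5.042] -0.009
```

Request:
arm_command:
  targets: "2.1 4 0.5 0;2.1 4 0.5 0;2.1 4 1.6 0;2.1 4 1.6 0;2.1 4 1.6 0;2.1 4 2.6 0;2.1 4 3.6 0;2.1 4 4.3 0;2.1 4 4.8 0;2.1 4 5.04 0;2.1 4 5.04 0;2.1 4 5.04 0"
  fingers: 80

```text
time: 12.17
tool_pos: [0.4939, 0.0974, 0.0181]
tool_rot: [0.746, 0.666, -0.0, -0.0]
wrist_force: [0.3, 0.1, 0.3]
gripper_width: 0.0682
grip_force: 0.0
```

Request:
arm_command:
  targets: "0 0 0 0;0 0 0 0;0 0 0 0;0 0 0 0;0 0 0 0;0 0 0 0;0 0 0 0;0 0 0 0;0 0 0 0"
  fingers: 30
  newtons: 60

```text
time: 12.92
tool_pos: [0.4943, 0.0976, 0.0191]
tool_rot: [0.746, 0.666, 0.001, 0.001]
wrist_force: [-0.5, -0.7, 4.8]
gripper_width: 0.035
grip_force: 60.8
```

```bash
python3 -c "
from h import *
s=arm.state();print(s['gripper_width'],s['grip_force'],s['ft_torque'])
g=M-.130*A
z=s['tool_pos'][2];print(z)
plan(*g,z+.067,61.7)
"
```

```text
0.03497218210366671 60.791698694229126 [-0.01101568  0.22246151  0.02447781]
0.019130786713434406
t 12.92 yaw -6.5 q6 1.71 pos [0.4943 0.0976 0.0191] F [-0.5 -0.7  4.8] MOVE [-8.982 -0.636 -2.237] -11.367
```

Request:
arm_command:
  targets: "0 0 -1.2 0;0 0 -2.4 0;-1 0 -3.3 0;-9 -0.64 -3.3 -11.37;-9 -0.64 -3.3 -11.37;-9 -0.64 -3.3 -11.37;-9 -0.64 -3.3 -11.37;-9 -0.64 -3.3 -11.37;-9 -0.64 -3.3 -11.37;-9 -0.64 -3.3 -11.37;-9 -0.64 -3.3 -11.37;-9 -0.64 -3.3 -11.37"

```text
time: 13.92
tool_pos: [0.4436, -0.1702, 0.1173]
tool_rot: [0.325, 0.946, -0.0, 0.0]
wrist_force: [0.0, 1.0, -2.1]
gripper_width: 0.0351
grip_force: 61.7
```

Request:
arm_command:
  targets: "0 0 0 0;0 0 0 0;0 0 0 0"

```text
time: 14.17
tool_pos: [0.4441, -0.1683, 0.1172]
tool_rot: [0.328, 0.945, -0.0, 0.0]
wrist_force: [0.3, -0.3, -2.4]
gripper_width: 0.0353
grip_force: 61.7
```

```bash
python3 -c "
from h import *
g=M-.130*A
plan(*g,.0191+.067,61.7)
"
```

```text
t 14.17 yaw 51.72 q6 0.13 pos [ 0.4441 -0.1683  0.1172] F [ 0.3 -0.3 -2.4] MOVE [-0.009  0.02   1.038] -1.663
```

Request:
arm_command:
  targets: "0 0.02 0.2 -0.9;0 0.02 0.5 -1.66;0 0.02 0.8 -1.66;0 0.02 1.04 -1.66;0 0.02 1.04 -1.66;0 0.02 1.04 -1.66;0 0.02 1.04 -1.66"

```text
time: 14.75
tool_pos: [0.4447, -0.1681, 0.086]
tool_rot: [0.244, 0.97, -0.0, 0.0]
wrist_force: [0.3, 0.2, -3.5]
gripper_width: 0.0352
grip_force: 61.6
```

```bash
python3 -c "
from h import *
g=M-.130*A
plan(*g,.0191+.067,61.7)
k=5;out=[]
ims={n:arm.grab_frame(n) for n in('top','scene')}
for nm,x,y in (('top',320,170),('scene',305,215)):
    im=ims[nm]
    c=crop(im,x,y,80,85,k)
    for d in np.arange(-.08,.03,.02):
        u=proj(nm,[*(M+d*A),.085]);cv2.circle(c,tuple(int(v) for v in (u+.5-[x,y])*k),2,(0,0,255),-1)
    out.append(c)
cv2.imwrite('pics/c6.png',np.hstack(out))
"
```

```text
t 14.75 yaw 61.81 q6 -0.05 pos [ 0.4447 -0.1681  0.086 ] F [ 0.3  0.2 -3.5] MOVE [-0.001  0.004 -0.002] 0.018
```

View pics/c6.png

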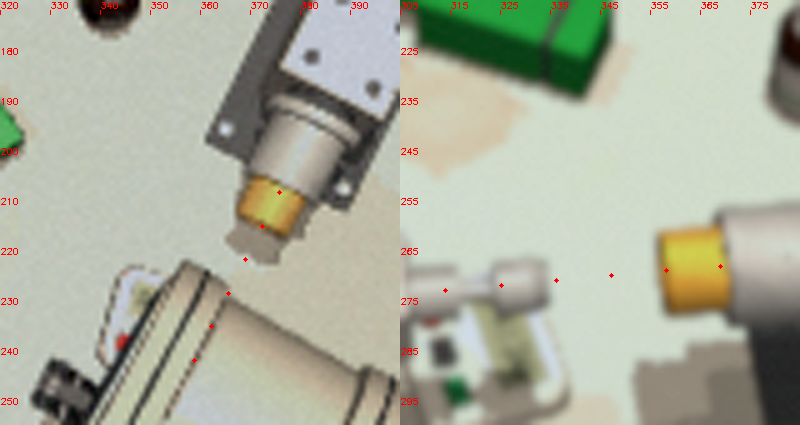

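The scene view shows the nipple (tip at crop (549,285)) lying on the red coupler axis dots to within a pixel, and the mouth at (660,270). I advance.

Request:
arm_command:
  targets: "-0.4 0 0 0;-0.8 0 0 0;-1.1 0 0 0;-1.25 0 0 0;-1.35 0 0 0;-1.45 0 0 0;-1.55 0 0 0;-1.65 0 0 0;-1.75 0 0 0;-1.75 0 0 0;-1.75 0 0 0"

```text
time: 15.77
tool_pos: [0.4908, -0.1928, 0.0858]
tool_rot: [0.243, 0.97, 0.0, -0.0]
wrist_force: [0.4, 0.1, -3.1]
gripper_width: 0.035
grip_force: 61.7
```

```bash
python3 -c "
from h import *
g=M-.0905*A
plan(*g,.0191+.067,61.7);s=arm.state();print(s['ft_torque'],s['wrist_force'][:2]@A,s['wrist_force'][:2]@N)
"
```

```text
t 15.77 yaw 61.89 q6 -0.04 pos [ 0.4908 -0.1928  0.0858] F [ 0.4  0.1 -3.1] MOVE [ 0.427  0.002 -0.01 ] 0.032
[-0.00120736  0.0433913   0.02377053] 0.32757495545781856 0.29558819001324604
```

Request:
arm_command:
  targets: "-0.1 0 0 0;-0.2 0 0 0;-0.3 0 0 0;-0.4 0 0 0;-0.5 0 0 0;-0.6 0 0 0;-0.7 0 0 0;-0.8 0 0 0;-0.9 0 0 0;-1 0 0 0;-1.05 0 0 0;-1.05 0 0 0"

```text
time: 16.77
tool_pos: [0.5189, -0.2078, 0.0857]
tool_rot: [0.243, 0.97, -0.0, 0.0]
wrist_force: [-0.5, -0.9, -3.9]
gripper_width: 0.0353
grip_force: 61.7
```

```bash
python3 -c "
from h import *
g=M-.040*A
plan(*g,.0191+.067,61.7);s=arm.state();print(s['ft_torque'],s['wrist_force'][:2]@A,s['wrist_force'][:2]@N)
"
```

```text
t 16.77 yaw 61.89 q6 -0.04 pos [ 0.5189 -0.2078  0.0857] F [-0.5 -0.9 -3.9] MOVE [-0.195 -0.003 -0.012] 0.032
[-0.01806986 -0.03429863 -0.0027106 ] -0.052587270358355226 -1.0554270856028962
```

Free running. Now slowly to the shoulder contact, watching the force.

Request:
arm_command:
  targets: "-0.06 0 0 0;-0.12 0 0 0;-0.18 0 0 0;-0.2 0 0 0;-0.2 0 0 0"

```text
time: 17.18
tool_pos: [0.524, -0.2106, 0.0858]
tool_rot: [0.243, 0.97, -0.0, 0.0]
wrist_force: [-0.3, 0.1, -3.1]
gripper_width: 0.0349
grip_force: 61.7
```

Request:
arm_command:
  targets: "-0.03 0 0 0;-0.06 0 0 0;-0.06 0 0 0"

```text
time: 17.43
tool_pos: [0.525, -0.2111, 0.0857]
tool_rot: [0.243, 0.97, 0.0, -0.001]
wrist_force: [-2.1, 0.8, -1.5]
gripper_width: 0.0353
grip_force: 61.9
```

```bash
python3 -c "
from h import *
g=M-.040*A
plan(*g,.0191+.067,61.7);s=arm.state();print(s['ft_torque'],s['wrist_force'][:2]@A,s['wrist_force'][:2]@N)
"
```

```text
t 17.43 yaw 61.89 q6 -0.04 pos [ 0.525  -0.2111  0.0857] F [-2.1  0.8 -1.5] MOVE [ 0.038 -0.004 -0.013] 0.032
[0.20023296 0.46763404 0.02154952] -2.2317582656915667 -0.3034516946338883
```

Request:
arm_command:
  targets: "-0.03 0 0 0;-0.06 0 0 0;-0.06 0 0 0"

```text
time: 17.68
tool_pos: [0.5251, -0.2111, 0.0857]
tool_rot: [0.243, 0.97, 0.0, -0.002]
wrist_force: [-10.8, 4.4, 3.7]
gripper_width: 0.035
grip_force: 62.8
```

```bash
python3 -c "
from h import *
g=M-.040*A
plan(*g,.0191+.067,61.7);s=arm.state();print(s['ft_torque'],s['wrist_force'][:2]@A,s['wrist_force'][:2]@N)
k=5;out=[]
ims={n:arm.grab_frame(n) for n in('top','scene')}
for nm,x,y in (('top',320,170),('scene',325,220)): out.append(crop(ims[nm],x,y,80,70,k))
cv2.imwrite('pics/c7.png',np.hstack(out))
"
```

```text
t 17.68 yaw 61.9 q6 -0.04 pos [ 0.5251 -0.2111  0.0857] F [-10.8   4.4   3.7] MOVE [ 0.041 -0.003 -0.015] 0.033
[0.88518192 1.83942094 0.0848294 ] -11.57841330553187 -1.2315955778586385
```

View pics/c7.png

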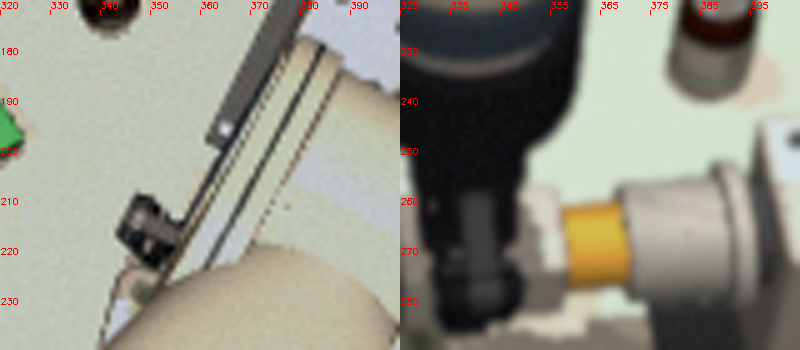

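The scene view shows the cartridge's shoulder flush against the brass mouth at crop (565,245), and the force confirms a hard stop. I release it and go up to the sleeve.

Request:
arm_command:
  targets: "0.05 0 0 0;0.05 0 0 0;0.05 0 0 0"

```text
time: 18.03
tool_pos: [0.5251, -0.2111, 0.0857]
tool_rot: [0.243, 0.97, 0.0, -0.001]
wrist_force: [-5.0, 2.7, 0.8]
gripper_width: 0.0351
grip_force: 61.9
```

Request:
arm_command:
  targets: "0 0 0 0;0 0 0 0;0 0 0 0;0 0 0 0;0 0 0 0;0 0 0 0;0 0 -0.8 0;0 0 -1.8 0;0 0 -3 0;0 0 -4 0;0 0 -4 0;0 0 -4 0"
  fingers: 90

```text
time: 19.03
tool_pos: [0.5265, -0.2119, 0.2076]
tool_rot: [0.243, 0.97, -0.001, 0.002]
wrist_force: [-0.7, -0.0, -0.9]
gripper_width: 0.0769
grip_force: 0.0
```

```bash
python3 -c "
from h import *
plan(.5951,-.2496,.0808,61.7)
"
```

```text
t 19.03 yaw 61.89 q6 -0.04 pos [ 0.5265 -0.2119  0.2076] F [-0.7 -0.  -0.9] MOVE [-2.593 -0.031  4.237] 0.032
```

Request:
arm_command:
  targets: "-2.59 0 0 0;-2.59 0 0 0;-2.59 0 0 0;-2.59 0 0 0;-2.59 0 0 0;-2.59 0 0 0;-2.59 0 0 0"
  fingers: 100

```text
time: 19.62
tool_pos: [0.5936, -0.2476, 0.206]
tool_rot: [0.243, 0.97, 0.0, -0.0]
wrist_force: [-0.5, -0.0, 0.1]
gripper_width: 0.085
grip_force: 0.0
```

```bash
python3 -c "
from h import *
plan(.5951,-.2496,.0808,61.7)
ims={n:arm.grab_frame(n) for n in('top','scene')}
cv2.imwrite('pics/s8.png',ims['scene'])
cv2.imwrite('pics/c8.png',np.hstack([crop(ims['top'],320,190,80,70,5),crop(ims['scene'],305,220,80,70,5)]))
"
```

```text
t 19.62 yaw 61.9 q6 -0.04 pos [ 0.5936 -0.2476  0.206 ] F [-0.5 -0.   0.1] MOVE [-0.078 -0.035  4.173] 0.033
```

View pics/c8.png

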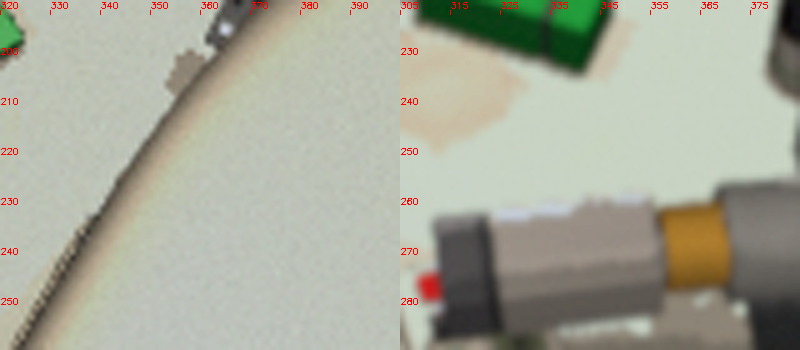

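The scene view shows the cartridge resting with its shoulder still at the mouth (crop (662,245)) and the sleeve still back. Now I nudge the sleeve.

Request:
arm_command:
  targets: "-0.05 -0.02 1 0;-0.05 -0.02 2 0;-0.05 -0.02 2.8 0;-0.05 -0.02 3.4 0;-0.05 -0.02 3.8 0;-0.05 -0.02 4.05 0;-0.05 -0.02 4.17 0;-0.05 -0.02 4.17 0;-0.05 -0.02 4.17 0"

```text
time: 20.47
tool_pos: [0.5956, -0.2494, 0.0816]
tool_rot: [0.243, 0.97, -0.0, 0.001]
wrist_force: [0.0, 0.2, 0.4]
gripper_width: 0.0856
grip_force: 0.0
```

Request:
arm_command:
  targets: "0 0 0 0;0 0 0 0;0 0 0 0;0 0 0 0;0 0 0 0;0 0 0 0;0 0 0 0;0 0 0 0"
  fingers: 40
  newtons: 40

```text
time: 21.13
tool_pos: [0.5954, -0.2497, 0.0816]
tool_rot: [0.243, 0.97, -0.0, 0.001]
wrist_force: [-2.3, -0.3, 6.1]
gripper_width: 0.0432
grip_force: 40.3
```

Request:
arm_command:
  targets: "0.06 0 0 0;0.12 0 0 0;0.18 0 0 0;0.24 0 0 0;0.3 0 0 0;0.33 0 0 0;0.33 0 0 0;0.33 0 0 0"

```text
time: 21.8
tool_pos: [0.5857, -0.2445, 0.0816]
tool_rot: [0.243, 0.97, -0.0, -0.0]
wrist_force: [-5.4, 0.5, 9.8]
gripper_width: 0.0435
grip_force: 41.2
```

Request:
arm_command:
  targets: "0 0 0 0;0 0 0 0;0 0 0 0;0 0 0 0;0 0 0 0;0 0 0 0;0 0 -0.8 0;0 0 -1.8 0;0 0 -3 0;0 0 -4 0;0 0 -4 0;0 0 -4 0"
  fingers: 100

```text
time: 22.8
tool_pos: [0.5873, -0.245, 0.2026]
tool_rot: [0.243, 0.97, -0.001, 0.002]
wrist_force: [-0.7, 1.1, -0.9]
gripper_width: 0.0854
grip_force: 0.0
```

```bash
python3 -c "
from h import *
s1=arm.grab_frame('scene');cv2.imwrite('pics/s9.png',s1)
def brass(im,x0,x1):
    h=cv2.cvtColor(im,cv2.COLOR_BGR2HSV)[240:295,x0:x1]
    m=((h[...,0]>12)&(h[...,0]<30)&(h[...,1]>120)&(h[...,2]>60));return m.sum(), (m.sum(0)).tolist()
for n in('scene0','s8','s9'): print(n,brass(cv2.imread(f'pics/{n}.png'),352,384))
plan(.59,-.25,.2,61.7)
a=cv2.imread('pics/scene0.png')
# bystander shifts in scene view: difference at bottle, timer, beaker
for nm,x,y,w,h in (('bottle',376,205,24,35),('beaker',372,322,40,42),('timer',300,265,42,40),('cyl',268,92,30,75)):
    T=a[y:y+h,x:x+w];r=cv2.matchTemplate(s1[y-6:y+h+6,x-6:x+w+6],T,cv2.TM_CCOEFF_NORMED);_,v,_,l=cv2.minMaxLoc(r);print(nm,round(v,3),l[0]-6,l[1]-6)
"
```

```text
scene0 (np.int64(46), [0, 0, 0, 0, 0, 10, 15, 13, 8, 0, 0, 0, 0, 0, 0, 0, 0, 0, 0, 0, 0, 0, 0, 0, 0, 0, 0, 0, 0, 0, 0, 0])
s8 (np.int64(196), [0, 0, 0, 0, 0, 3, 10, 16, 16, 16, 16, 16, 16, 16, 16, 16, 17, 13, 9, 0, 0, 0, 0, 0, 0, 0, 0, 0, 0, 0, 0, 0])
s9 (np.int64(38), [0, 0, 0, 0, 0, 4, 10, 15, 9, 0, 0, 0, 0, 0, 0, 0, 0, 0, 0, 0, 0, 0, 0, 0, 0, 0, 0, 0, 0, 0, 0, 0])
t 22.85 yaw 61.9 q6 -0.04 pos [ 0.5867 -0.2447  0.2009] F [-0.5  0.4 -0.3] MOVE [-0.182 -0.105  0.029] 0.033
bottle 0.391 6 6
beaker 0.492 0 0
timer 0.424 0 0
cyl 1.0 0 0
```

The sleeve front is back at the same pixel column as at the start, with the cartridge seated. The robot is clear, so I hand in.

```bash
python3 -c "
from workcell import arm
print(arm.finish_job())"
```

```text
the job is handed in; nothing more can be done
None
```

The cartridge is seated in the coupler, and the sleeve was pulled back first and has now sprung fully home. I handed the job in at about 23 s; in the last picture the measuring cylinder hadn't moved, but the arm and shadows kept me from confirming the bottle, beaker and timer.

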